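Unstack the spinner rotors and fit the middle one

TASK

Take the stack of spinner rotors apart and put every part on its own place, the same way up as it lies now: the black knob flat in the smallest white dish, the smallest disc flat in the medium dish, the largest disc flat in the largest dish, and the middle-sized disc onto the shaft of the drive unit, turned so that its D-shaped hole matches the flat of the shaft and pushed fully down onto the collar. Leave the beaker and the timer where they stand.

Things in the scene. Friction and masses are not known exactly. Their poses are not given: they have to be found in the camera images.
- rotor_large: Lowest disc: round aluminium disc, 68 mm in diameter, 18 mm thick, dark dots near the rim, a D-shaped hole right through its centre (9.7 mm radius, flat 5.5 mm from the axis). The flat is on the +x side, where a black line on top runs from flat to rim. Origin: centre of underside, z up. Lies on the bench, under the other three.
- rotor_middle: Second disc from below: round aluminium disc, 54 mm in diameter, 18 mm thick, dark dots near the rim, a D-shaped hole right through its centre (9.7 mm radius, flat 5.5 mm from the axis). The flat is on the +x side, where a black line on top runs from flat to rim. Origin: centre of underside, z up. Starts on the largest disc.
- rotor_small: Third disc from below, the smallest disc: round aluminium disc, 40 mm in diameter, 18 mm thick, dark dots near the rim, a D-shaped hole right through its centre (9.7 mm radius, flat 5.5 mm from the axis). The flat is on the +x side, where a black line on top runs from flat to rim. Origin: centre of underside, z up. Starts on the middle disc.
- knob: Top of the stack: solid black, finely ribbed round clamp knob without a hole, 28 mm in diameter, 20 mm tall, grey spot on top. Origin at the centre of its underside, z up. At the start it lies on the smallest disc.
- drive: Fixed white box, 112 x 112 mm, top at 48 mm, steel collar (30 mm wide, top at 55 mm), D shaft up to 78 mm: 8 mm radius, flat 4 mm from axis, top 5 mm tapers. The flat faces +x (black line on the grey round plate); grey knob and display at -x. Origin: shaft axis at bench level, z up. A disc fits (play 1.5 mm, 10 degrees) only with its +x along this +x; seated, its underside is on the collar.
- dish_large: White, shallow, round rest dish, fixed to the bench: inner diameter 84 mm, outer 92 mm; floor 4 mm thick, rim 8 mm above the bench (4 mm above the dish's floor). Origin at the centre of its underside, on the bench. Rest of the 68 mm disc.
- dish_medium: White, shallow, round rest dish, fixed to the bench: inner diameter 56 mm, outer 64 mm; floor 4 mm thick, rim 8 mm above the bench (4 mm above the dish's floor). Origin at the centre of its underside, on the bench. Rest of the 40 mm disc.
- dish_small: White, shallow, round rest dish, fixed to the bench: inner diameter 44 mm, outer 52 mm; floor 4 mm thick, rim 8 mm above the bench (4 mm above the dish's floor). Origin at the centre of its underside, on the bench. Rest of the 28 mm knob.
- beaker: Empty clear glass beaker standing on the bench, 54 mm in diameter, 70 mm tall; not part of the job. Origin at the centre of its underside.
- bench_timer: Small white countdown timer lying on the bench, 70 x 62 x 18 mm; not part of the job. Origin at the centre of its underside.
Mind the look-alikes: they are no part of the job. Leave any green look-alike of the dish_large alone.

How it is judged (in metres and radians):
At the end, for the whole second after the job is handed in: Knob in the smallest dish, 40 mm disc in the medium, 68 mm disc in the largest: each flat on the floor (2.5 mm, 0.06 rad), within 9 mm of centre (the rim ensures it). 54 mm disc on the shaft: 4 mm of axis, within 3 mm of the collar, level, flats aligned to 0.35 rad. All at rest (horizontal distance between knob and dish_small below 0.009 m and z of knob in the frame of dish_small between 0.002 and 0.0065 m and angle between each of knob, rotor_small, rotor_middle, rotor_large's own z axis and vertical below 0.06 rad and linear speed of each of knob, rotor_small, rotor_middle, rotor_large below 0.02 m/s and angular speed of each of knob, rotor_small, rotor_middle, rotor_large below 0.2 rad/s and horizontal distance between rotor_small and dish_medium below 0.009 m and z of rotor_small in the frame of dish_medium between 0.002 and 0.0065 m and horizontal distance between rotor_middle and drive below 0.004 m and z of rotor_middle in the frame of drive between 0.052 and 0.058 m and angle between the x axis of rotor_middle and the x axis of drive, either way round below 0.35 rad and horizontal distance between rotor_large and dish_large below 0.009 m and z of rotor_large in the frame of dish_large between 0.002 and 0.0065 m); the robot touches nothing.
It fails at once if the beaker is moved more than 20 mm or tipped (distance of beaker from where it was at the start of the episode above 0.02 m or angle between beaker's own z axis and vertical above 0.3 rad).
It fails at once if the timer is moved more than 20 mm (distance of bench_timer from where it was at the start of the episode above 0.02 m).
It also fails if it takes over 120 s, if anything falls off the work surface, if the arm or the gripper's body presses on something with over 40 N, if the wrist force passes 120 N, or if a joint passes its speed limit or range.

ROBOT

A 7-joint arm with a two-finger parallel gripper is mounted at the origin on a cart in front of the work surface, level with it; the furniture and walls round the work are solid. World frame = base frame: x ahead of the robot, y to its left, z up, the work surface at z = 0. Lengths are in mm, angles in rad, forces in N, time in s.
With the tool pointing down it reaches from about 400 to 850 mm from the base axis. Payload 4.5 kg.
Tool frame: the origin (TCP) lies on the centre line of the jaws, within the pads' length; the fingertips stand ahead of it and the grasp point (between the pads) lies 6 mm ahead of it (r.finger_overhang is the z of the fingertips in the tool frame, in mm); z points along the fingers, y is the line along which they close (so a half turn about z gives the same grasp; the last joint's range is limited). The gripper opens to 85 mm and grips with 20 to 120 N. Pads are 22 mm wide; open, the fingers measure 114 mm over their backs; the gripper's body (76 mm by 85 mm) begins 54 mm behind the grasp point. The pads swing forward as they close: fully open they stand 13 mm farther back than shut.
Start: joints at [1.335, 0.689, -0.195, 1.565, 0.157, 0.902, -0.215], TCP at [166.615, -602.405, 256.317] pointing down, gripper open.
Joint ranges: [-3.01, 3.01], [-0.46, 2.08], [-1.47, 1.51], [0.13, 2.56], [-1, 4.14], [0.04, 2.09], [-2.66, 2.66]. Speed limits (rad/s): [2.57, 2.57, 3.14, 3.14, 3.14, 3.14, 3.14].

INTERFACE

Orientations are given as a 3x3 rotation matrix whose columns are the frame's x, y, z axes.
In Python, from plant import r, camera, camera_model gives the robot as it stands. Calls block until the motion is done:
- r.move_to(position, orientation): joint-space move of the TCP to a pose.
- r.movel(position, frame=None, max_speed=150): straight line of the TCP; frame=None keeps the orientation; max_speed is the mean speed in mm/s.
- r.set_joints(angles): joint-space move.
- r.open_jaws() and r.gripper_close(newtons=None): open the fingers fully, or close them until they stop; newtons is the grip in N (None keeps the last).
- r.sleep(seconds).
- r.ik(position, orientation): joint angles nearest the present ones, or None.
- r.get_obs(): the state.
- camera(name): name is "scene" or "side" or "wrist"; returns the picture (480x640x3 uint8, blue, green, red); there is no depth.
- camera_model(name): a dict with "fx", "fy", "cx", "cy" (pixels), "k1" (the pictures are not rectified: a ray, as slopes to the right and down, at radius r is drawn at 1 + k1 r^2 times it, then the intrinsics apply), "world_from_camera" (4x4, takes a point from camera to world coordinates). Camera axes: x right, y up, looking along -z (the intrinsics and any distortion apply to the point x, -y, -z); pixel columns grow to the right and rows downward; lengths in mm; the calibration is good to about 2 mm. A picture is of the moment at which its call begins: read the wrist's pose just before it. camera_model takes no time and is no camera call; for the wrist camera it gives the pose at the moment of the call.
A pose or a line that the arm cannot do raises r.IKError and nothing moves.
- r.hand_in(): hands the job in; it is judged then, once.
The state is a dict: "time_s": time; "q": joint angles; "joint_velocities": joint speeds; "joint_efforts": joint torques, N m; "eef_pos": TCP position; "ee_rot": TCP orientation; "ft_force": force on the tool from outside, world axes, zero at the start; "torque": the same for the moment, N m; "width": finger opening in mm; "finger_force": force on a finger pad.
Only numpy, scipy, OpenCV 4.12 (cv2) and the standard library are available. Lean on these libraries where they do the work, as an engineer would, in place of code of your own. Each camera call takes 0.05 s, during which the arm holds its last target. There are 200 camera calls.

## Working session

There is one attempt and no reset: what is moved stays moved. The work goes in short steps, each a Python script; the robot and the scene stay as the last script left them, time stands still between calls to the robot, and variables do not carry over. Pictures are saved under pics/ and viewed, at most 14 in all, crops included, and the job is handed in when it is done.

```bash
ls; mkdir -p pics; python3 - <<'E'
from plant import r,camera,camera_model
import cv2
for n in("scene","side","wrist"):
    m=camera_model(n);print(n,{k:(v if not hasattr(v,'shape') else v.round(3).tolist()) for k,v in m.items()})
    cv2.imwrite(f"pics/{n}0.png",camera(n))
o=r.get_obs();print(o["width"],r.finger_overhang,o["time_s"],o["ee_rot"])
E
```

```text
pics
scene {'fx': 439.66821842184555, 'fy': 439.66821842184555, 'cx': 318.0530888883678, 'cy': 240.68224672652335, 'k1': 0.028204894904727294, 'world_from_camera': [[0.581, 0.369, -0.726, -37.559], [-0.814, 0.245, -0.526, -438.223], [-0.016, 0.897, 0.442, 435.61], [0.0, 0.0, 0.0, 1.0]]}
side {'fx': 485.78001421596684, 'fy': 485.78001421596684, 'cx': 312.66042374667376, 'cy': 243.87022194154315, 'k1': 0.015390356354568334, 'world_from_camera': [[0.933, 0.206, -0.294, 272.326], [-0.358, 0.479, -0.802, -810.265], [-0.025, 0.853, 0.521, 577.695], [0.0, 0.0, 0.0, 1.0]]}
wrist {'fx': 372.72744933690933, 'fy': 372.72744933690933, 'cx': 318.21817369658004, 'cy': 234.1955445596251, 'k1': -0.008479896171910969, 'world_from_camera': [[0.266, 0.92, 0.288, 239.51], [-0.964, 0.255, 0.077, -580.834], [-0.002, -0.298, 0.955, 373.556], [0.0, 0.0, 0.0, 1.0]]}
85.29551830485569 25.0 0.15 [[ 9.63799234e-01  2.66628627e-01 -4.59725778e-04]
 [ 2.66629011e-01 -9.63798276e-01  1.36123052e-03]
 [-8.01398886e-05 -1.43452916e-03 -9.99998968e-01]]
```

View pics/scene0.png

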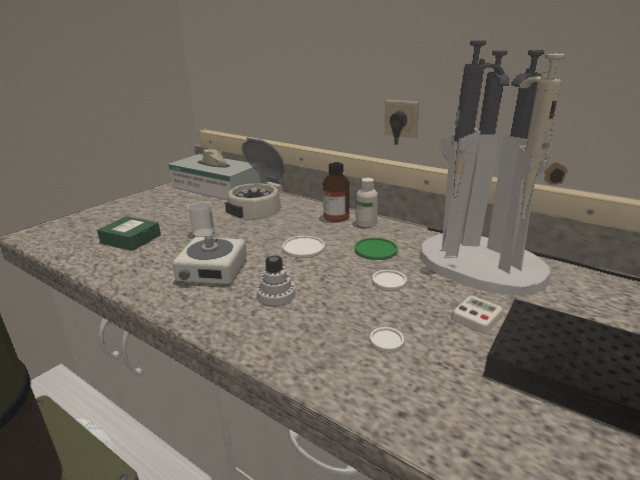

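View pics/side0.png

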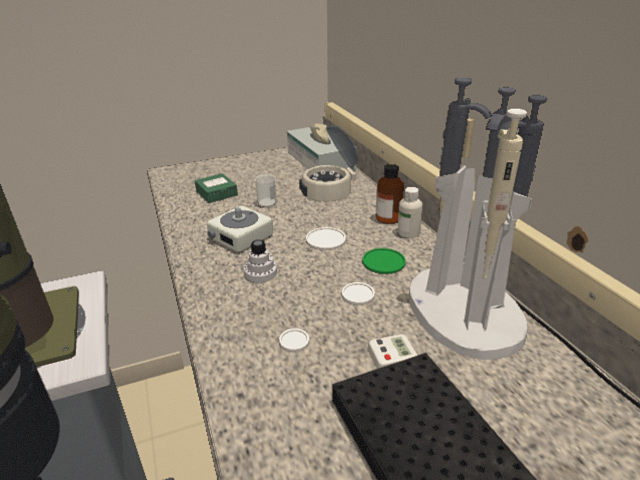

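The scene view shows the stack at (275,285), with its knob at (274,264), and the drive at (210,258). There are three white dishes: large (303,246), medium (389,279) and small (387,338). Possible confusions are the green dish (376,248), the round white centrifuge (253,200) and the pipette-stand base (484,260). The beaker is at (201,220) and the timer at (478,312). I'll triangulate roughly from the two fixed views.

```bash
cat > h.py <<'E'
from plant import r,camera,camera_model
import numpy as np, cv2
def ray(m,uv):
    d=((np.asarray(uv,float)-[m['cx'],m['cy']])/[m['fx'],m['fy']]); s=d.copy()
    for _ in range(8): s=d/(1+m['k1']*(s@s))
    T=np.array(m['world_from_camera']); v=T[:3,:3]@[s[0],-s[1],-1]
    return T[:3,3],v/np.linalg.norm(v)
def plane(m,uv,z):
    o,v=ray(m,uv); return o+v*(z-o[2])/v[2]
def tri(obs):
    A=np.zeros((3,3));b=np.zeros(3);L=[ray(m,p) for m,p in obs]
    for o,v in L: P=np.eye(3)-np.outer(v,v);A+=P;b+=P@o
    x=np.linalg.solve(A,b)
    return x,max(np.linalg.norm((np.eye(3)-np.outer(v,v))@(x-o)) for o,v in L)
def proj(m,p):
    T=np.array(m['world_from_camera']);c=T[:3,:3].T@(np.asarray(p,float)-T[:3,3]);s=np.array([c[0],-c[1]])/-c[2]
    return s*(1+m['k1']*(s@s))*[m['fx'],m['fy']]+[m['cx'],m['cy']]
def down(yaw): # tool down; tool y axis along yaw+90deg reversed
    c,s=np.cos(yaw),np.sin(yaw); return np.array([[c,s,0],[s,-c,0],[0,0,-1.]])
E
python3 - <<'E'
from h import *
S,D=camera_model("scene"),camera_model("side")
for n,a,b in [("knobtop",(274,260),(259,244)),("shaft",(209,236),(239,213)),("large",(303,246),(326,238)),("med",(389,279),(358,293)),("small",(387,338),(294,340)),("green",(376,248),(384,261)),("beakerbase",(202,233),(266,203)),("timer",(478,312),(393,351))]:
    x,e=tri([(S,a),(D,b)]);print(n,x.round(1),round(e,1))
E
```

```text
knobtop [459.7  17.2  68.6] 0.5
shaft [456.  175.1  69.3] 5.2
large [635.6  90.5   1. ] 0.2
med [ 612.3 -130.1    3.2] 0.7
small [ 453.7 -208.5    4.7] 1.3
green [713.3 -47.3   1.5] 0.9
beakerbase [560.2 329.9  -1.6] 1.3
timer [ 594.5 -300.1    7.7] 0.4
```

```bash
python3 - <<'E'
from h import *
import pickle
S=camera_model("scene")
print("stand edges",[plane(S,p,5).round(0)[:2] for p in [(425,250),(484,283),(545,262)]])
out=[]
r.move_to([270,-390,300],down(0.0))
for i,(x,y) in enumerate([(480,-90),(480,40),(480,150)]):
    r.move_to([x,y,300],down(0.0)); r.sleep(.3)
    m=camera_model("wrist");im=camera("wrist");cv2.imwrite(f"pics/w{i}.png",im);out.append((m,im))
    print(np.round(r.get_obs()["eef_pos"],1),[ (n,proj(m,p).round(0)) for n,p in [("knob",(459,17,74)),("shaft",(456,175,78)),("L",(635,90,8)),("M",(612,-130,8)),("S",(454,-208,8))]])
pickle.dump(out,open("w.pkl","wb"))
a=np.hstack([cv2.resize(o[1],(400,300)) for o in out[:2]]);b=cv2.resize(out[2][1],(400,300))
cv2.imwrite("pics/all.png",np.vstack([a,np.hstack([b,b*0])]));print(r.get_obs()["time_s"])
E
```

```text
stand edges [array([ 758., -139.]), array([ 695., -280.]), array([ 840., -353.])]
[479.9 -90.6 300. ] [('knob', array([207., 224.])), ('shaft', array([ 41., 228.])), ('L', array([137.,  35.])), ('M', array([358.,  59.])), ('S', array([423., 212.]))]
[480.1  39.  300. ] [('knob', array([342., 224.])), ('shaft', array([176., 228.])), ('L', array([267.,  35.])), ('M', array([486.,  60.])), ('S', array([537., 212.]))]
[480.2 149.  300. ] [('knob', array([457., 224.])), ('shaft', array([292., 228.])), ('L', array([378.,  34.])), ('M', array([594.,  60.])), ('S', array([633., 212.]))]
4.6167
```

View pics/all.png

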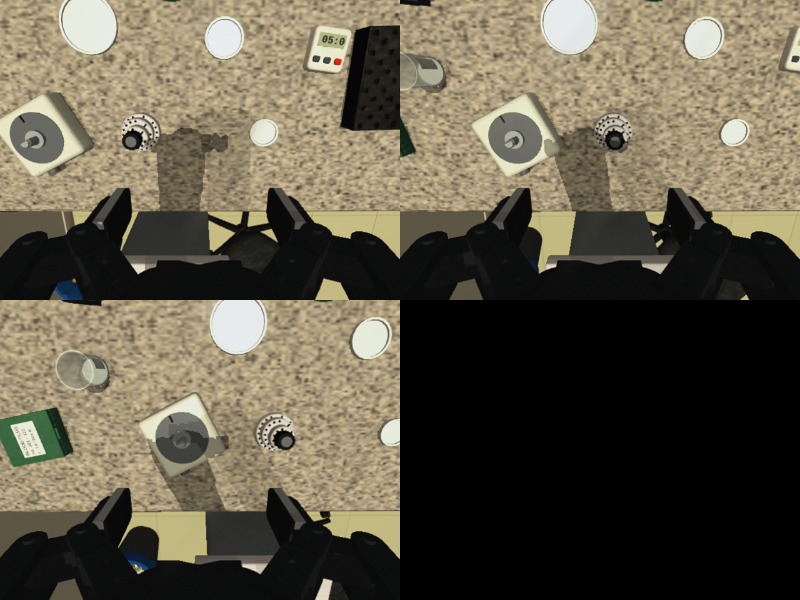

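All six parts are visible. In view 1 at full resolution, the stack is at (340,213), the drive shaft at (182,225) and its black line at (160,188). The dishes are large (270,38), medium (487,60) and small (537,212). Next I'll take closer views with different wrist yaws, so that calibration bias cancels, and check the finger overhang with the jaws closed.

```bash
python3 - <<'E'
from h import *
import pickle
print([(y,r.ik([456,175,180],down(y)) is not None) for y in (-3.14,-2.4,-1.57,-.8,0,.8,1.57,2.4,3.14)])
out={}
def shot(n,x,y,z,yaw):
    try: r.move_to([x,y,z],down(yaw))
    except r.IKError: print("ik",n);return
    r.sleep(.3);m=camera_model("wrist");out[n]=(m,camera("wrist"))
shot("dr0",420,175,210,0); shot("dr1",456,220,210,-1.57)
shot("L0",575,90,230,0);shot("L1",575,40,230,-1.0)
r.move_to([480,60,200],down(0.0));r.sleep(.2)
m=camera_model("side");cv2.imwrite("pics/open.png",camera("side"));p=r.get_obs()["eef_pos"]
print("open",p,r.finger_overhang,proj(m,p))
r.gripper_close(20);print("shut",r.get_obs()["width"],r.finger_overhang);cv2.imwrite("pics/shut.png",camera("side"));r.open_jaws()
shot("M0",560,-130,230,0);shot("M1",560,-160,230,-1.0)
shot("S0",430,-208,230,0);shot("S1",454,-180,230,-1.57)
pickle.dump(out,open("v.pkl","wb"));print(r.get_obs()["time_s"])
u,v=proj(m,p-[0,0,20]).astype(int)
T=[cv2.resize(cv2.imread(f"pics/{n}.png")[v-75:v+75,u-67:u+66],(266,300)) for n in("open","shut")]
a=np.hstack(T+[np.zeros((300,268,3),np.uint8)]) 
b=np.hstack([cv2.resize(out[n][1],(400,300)) for n in out if n.startswith("dr")])
cv2.imwrite("pics/dr.png",np.vstack([a,b]) )
E
```

```text
[(-3.14, True), (-2.4, True), (-1.57, True), (-0.8, True), (0, True), (0.8, True), (1.57, True), (2.4, True), (3.14, True)]
open [480.50344774  59.74694392 199.96677719] 25.0 [257.87855491 174.20235291]
shut -0.14973912946802392 25.0
20.775
```

View pics/dr.png

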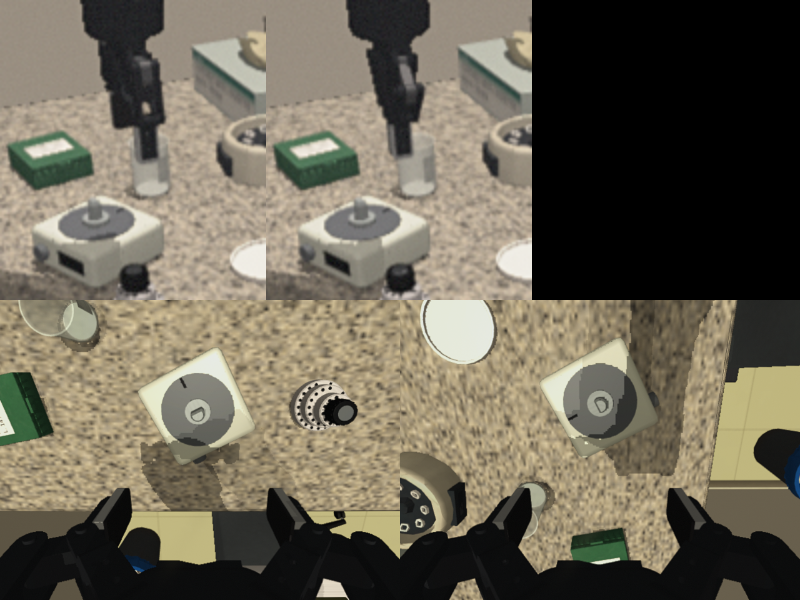

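```bash
python3 - <<'E'
from h import *
import pickle
V=pickle.load(open("v.pkl","rb"))
G={"L":(635.6,90.5,8),"M":(612.3,-130,8),"S":(454,-208.5,8)}
for n,g in G.items():
    obs=[]
    for i in "01":
        if n+i not in V: continue
        m,im=V[n+i];u=proj(m,g);hsv=cv2.cvtColor(im,cv2.COLOR_BGR2HSV)
        k=((hsv[...,1]<45)&(hsv[...,2]>150)).astype(np.uint8)
        k=cv2.morphologyEx(k,cv2.MORPH_OPEN,np.ones((3,3)))
        c=[c for c in cv2.findContours(k,0,2)[0] if cv2.contourArea(c)>500]
        c=min(c,key=lambda c:np.linalg.norm(c.mean(0)[0]-u));h=cv2.convexHull(c)
        e=cv2.fitEllipse(h);pts=np.array([plane(m,p[0],8)[:2] for p in h])
        (cx,cy),rad=cv2.minEnclosingCircle(pts.astype(np.float32))
        print(n+i,np.round(u),np.round(e[0],1),"outer dia",round(2*rad,1),"centre@8",round(cx,1),round(cy,1));obs.append((m,proj(m,(cx,cy,8))))
    x,er=tri(obs);print(n,x.round(1),round(er,2))
T=[]
for n in("dr0","dr1"):
    m,im=V[n];u=proj(m,(456,175,65)).astype(int);print(n,"crop origin",u-[80,75]);T.append(cv2.resize(im[u[1]-75:u[1]+75,u[0]-80:u[0]+80],(400,375),interpolation=2))
m,im=V["dr0"];u=proj(m,(459,17,60)).astype(int)
cv2.imwrite("pics/drc.png",np.hstack(T))
E
```

```text
L0 [319. 136.] [322.6 137. ] outer dia 91.7 centre@8 632.5 87.0
L1 [235. 212.] [239.8 209. ] outer dia 91.8 centre@8 632.8 86.9
L [632.6  86.9   8.1] 0.14
M0 [321. 145.] [322.3 145.8] outer dia 63.6 centre@8 611.1 -130.7
M1 [254. 199.] [254.9 198.2] outer dia 63.6 centre@8 611.1 -130.9
M [ 611.1 -130.7    7.2] 0.02
S0 [320. 178.] [318.7 176.9] outer dia 51.8 centre@8 453.9 -207.4
S1 [318. 172.] [319.9 173.9] outer dia 47.1 centre@8 452.0 -205.8
S [ 452.9 -206.6    7. ] 1.25
dr0 crop origin [239 103]
dr1 crop origin [237  88]
```

View pics/drc.png

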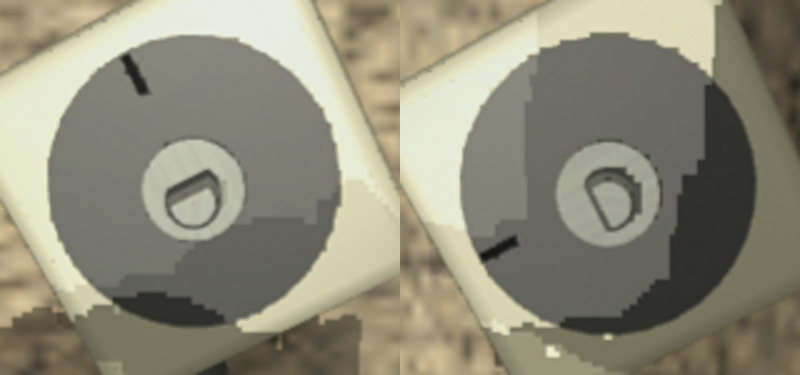

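Dish diameters come out at 91.7, 63.6 and 51.8 mm and heights at about 8 mm, as described (S1 is part-shadowed, so I use S0). In the crop the collar centres are at (193,190) and (608,194), and the black line on the plate is at (137,76) and (500,248). Next I'll compute the drive pose and the knob position.

```bash
cat >> h.py <<'E'
def spot(m,im,g,R=30):
    """centre of the grey spot / dark blob at projected guess g: knob outline (dark) filled"""
    u=proj(m,g).astype(int);x0,y0=np.maximum(u-R,0);c=im[y0:u[1]+R,x0:u[0]+R]
    k=(c.max(2)<45).astype(np.uint8)
    cs,_=cv2.findContours(k,cv2.RETR_CCOMP,cv2.CHAIN_APPROX_NONE);h=cv2.findContours(k,cv2.RETR_CCOMP,2)[1][0]
    b=[(cv2.contourArea(a),a) for a,q in zip(cs,h) if q[3]>=0]
    a=max(b,key=lambda t:t[0]);return a[1].mean(0)[0]+[x0,y0],a[0]
E
python3 - <<'E'
from h import *
import pickle
V=pickle.load(open("v.pkl","rb"));W=pickle.load(open("w.pkl","rb"))
a,b=V["dr0"][0],V["dr1"][0];A=lambda p:np.array(p)/2.5+[239,103];B=lambda p:np.array(p)/2.5+[237,88]
col=tri([(a,A((193,190))),(b,B((208,194)))]);pl=tri([(a,A((194.5,181))),(b,B((208,184)))])
print("collar",col,"plate",pl)
for f,m,p in((A,a,((127,58),(146,94))),(B,b,((82,257),(118,239)))):
    o,i=[plane(m,f(q),49)[:2] for q in p];d=o-i;print("line",o,i,"yaw by line",np.arctan2(*d[::-1]),"by centre",np.arctan2(*(((o+i)/2-pl[0][:2])[::-1])),"coll@55",plane(m,f((193,190) if f is A else (208,194)),55)[:2])
obs=[]
for m,im in [*W,V["dr0"]]:
    try: s,ar=spot(m,im,(459,17,74));obs.append((m,s));print(s,ar,plane(m,s,74).round(1))
    except Exception as e: print(e)
print("knob",tri(obs))
E
```

```text
collar (array([454.44707675, 177.67973576,  55.74651926]), np.float64(0.20051757299894074)) plate (array([454.23972178, 177.20320948,  35.36291764]), np.float64(0.0317794022771502))
line [491.74143034 196.49471702] [481.62073981 191.19057933] yaw by line 0.4827321948331654 by centre 0.4739207002503342 coll@55 [454.45628715 177.52627154]
line [492.4001299  197.55936728] [481.35324488 192.08199471] yaw by line 0.46030572614312526 by centre 0.4949792931441631 coll@55 [454.32157115 177.93074439]
[208.55555556 226.51851852] 296.0 [456.3  15.7  74. ]
[343.6  226.02] 244.0 [456.7  15.4  74. ]
[458.26415094 226.35849057] 288.5 [456.2  15.   74. ]
[552.91891892 180.82432432] 538.0 [456.   14.7  74. ]
knob (array([456.52707867,  15.41333619,  74.93784256]), np.float64(0.46809543140603366))
```

Collar at (454.4,177.7), z 55.7; drive yaw about 0.48 rad. Knob at (456.5,15.4), top 74.9. These agree with the heights given, so I pick the knob.

```bash
cat >> h.py <<'E'
TIP={28:24,40:22,54:20,68:17}
def pick(xy,z0,w,yaw=0.,clear=5,N=40):
    z=z0+clear+TIP[w]; R=down(yaw)
    r.open_jaws();r.move_to([*xy,z+70],R);r.movel([*xy,z],max_speed=100)
    r.gripper_close(N);o=r.get_obs();print("grip",round(o["width"],1),o["finger_force"],"ft",np.round(o["ft_force"],1))
    r.movel([*xy,z+90],max_speed=120);o=r.get_obs();print("lift",round(o["width"],1),np.round(o["ft_force"],1))
def place(xy,z0,w,yaw=0.,clear=5,gap=.5):
    z=z0+clear+TIP[w]+gap
    r.move_to([*xy,z+90],down(yaw));r.movel([*xy,z+8],max_speed=120);r.movel([*xy,z],max_speed=20)
    print("ft",np.round(r.get_obs()["ft_force"],1));r.open_jaws();r.movel([*xy,z+90],max_speed=120)
E
python3 - <<'E'
from h import *
r.move_to([454,-100,260],down(0))
pick((456.5,15.4),54,28)
place((453.9,-207.4),4,28)
# look at small dish
r.move_to([430,-208,230],down(0));r.sleep(.2);m=camera_model("wrist");im=camera("wrist")
s,a=spot(m,im,(453.9,-207.4,24));print("knob at",plane(m,s,24),a)
u=proj(m,(454,-207,20)).astype(int);c1=im[u[1]-75:u[1]+75,u[0]-75:u[0]+75]
import pickle;o=[]
for x,y,yaw in((430,15,0),(456,55,-1.57)):
    r.move_to([x,y,220],down(yaw));r.sleep(.2);m=camera_model("wrist");im2=camera("wrist");o.append((m,im2));u=proj(m,(456.5,15.4,54)).astype(int);print(u-75)
    c1=np.hstack([c1,im2[u[1]-75:u[1]+75,u[0]-75:u[0]+75]])
pickle.dump(o,open("s.pkl","wb"));cv2.imwrite("pics/k1.png",cv2.resize(c1,(798,266),interpolation=2));print(r.get_obs()["time_s"])
E
```

```text
grip 25.9 39.15315352147445 ft [0.1 0.1 5.4]
lift 26.2 [-0.7 -0.3  0.5]
ft [-0.3 -0.1 -0.2]
knob at [ 453.41101895 -206.26265322   24.        ] 381.5
[241 110]
[242  92]
32.2667
```

View pics/k1.png

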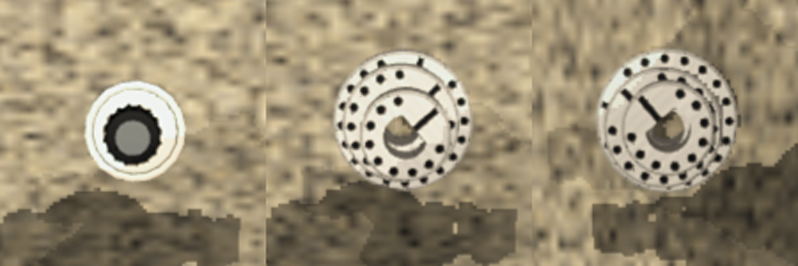

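The knob lies flat and centred in the small dish. The small disc's top is at crop (138,135) and (133,124), i.e. centred where the knob was. I pick it next, with a bit more clearance because there was a 5 N tip contact.

```bash
python3 - <<'E'
from h import *
import pickle
o=pickle.load(open("s.pkl","rb"));k=150/266
P=[(o[0][0],(138*k+241,135*k+110)),(o[1][0],(133*k+242,124*k+92))]
x,e=tri(P);p=[plane(*q,54)[:2] for q in P];print(x,e,p);c=np.mean(p,0)
assert abs(x[2]-54)<6 and np.linalg.norm(c-[456.5,15.4])<4
pick(c,36,40,clear=6);place((611.1,-130.8),4,40,clear=6)
r.move_to([560,-130,230],down(0));r.sleep(.2);m=camera_model("wrist");im=camera("wrist")
u=proj(m,(611,-131,15)).astype(int);c1=im[u[1]-75:u[1]+75,u[0]-75:u[0]+75]
o=[]
for a,b,yaw in((430,15,0),(456,55,-1.57)):
    r.move_to([a,b,205],down(yaw));r.sleep(.2);m=camera_model("wrist");im2=camera("wrist");o.append((m,im2));u=proj(m,(456.5,15.4,36)).astype(int);print(u-75)
    c1=np.hstack([c1,im2[u[1]-75:u[1]+75,u[0]-75:u[0]+75]])
pickle.dump(o,open("m.pkl","wb"));cv2.imwrite("pics/k2.png",cv2.resize(c1,(798,266),interpolation=2));print(r.get_obs()["time_s"])
E
```

```text
[456.09664401  12.85075915  49.15543086] 1.0694378084984033 [array([456.35727263,  13.75716898]), array([456.65148838,  11.40062372])]
grip 38.5 39.65089590288699 ft [-0.1  0.1  5.6]
lift 38.5 [-0.4  0.5 -0.7]
ft [ 0.2 -0.1  1.9]
[242 111]
[242  91]
42.8
```

View pics/k2.png

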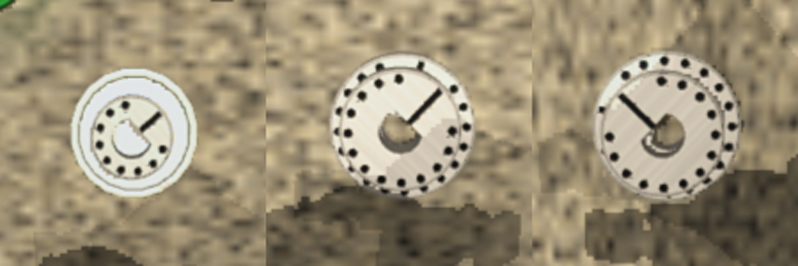

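The small disc is flat in the medium dish. The middle disc is exposed, with its line at (424,107) in the second tile. I'll enlarge it for precise measuring.

```bash
python3 - <<'E'
from h import *
import pickle
o=pickle.load(open("m.pkl","rb"));T=[]
for m,im in o:
    u=proj(m,(456.5,15.4,36)).astype(int);x0,y0=u-50;c=im[y0:y0+100,x0:x0+100];print("origin",x0,y0)
    k=(c.max(2)<70).astype(np.uint8);n,l,st,ce=cv2.connectedComponentsWithStats(k)
    for i in range(1,n):
        if max(st[i][2:4])>=13 and 25<st[i][4]<200:
            q=np.argwhere(l==i)[:,::-1]+[x0,y0];w=np.array([plane(m,p,36)[:2] for p in q]);mu=w.mean(0);d=np.linalg.svd(w-mu)[2][0];d*=np.sign(d[0]) or 1
            print(st[i],"line mid",mu,"dir yaw",np.arctan2(d[1],d[0]),"len",np.ptp((w-mu)@d))
    T.append(cv2.resize(c,(400,400),interpolation=cv2.INTER_CUBIC))
cv2.imwrite("pics/m.png",np.hstack(T))
E
```

```text
origin 267 136
[55 26 19 19 62] line mid [469.17196454   4.70724021] dir yaw -0.7654053339181178 len 18.845125920778123
origin 267 116
[24 28 27 20 93] line mid [466.64391896   6.30360743] dir yaw -0.6189144556722521 len 22.350274621878775
[61 92 14  8 34] line mid [441.53496519  52.02103948] dir yaw 0.24044359847821062 len 11.283309927792434
```

View pics/m.png

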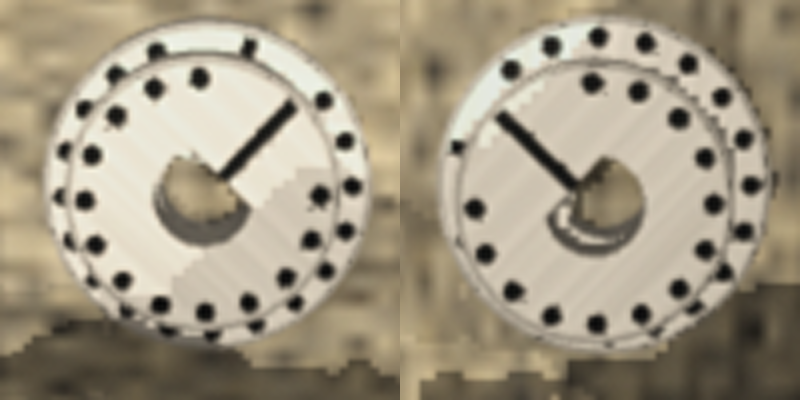

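```bash
python3 - <<'E'
from h import *
import pickle
o=pickle.load(open("m.pkl","rb"));O=[np.array([267,136]),np.array([267,116])]
C=[];D=((203,190),(195,201));L=(((222,176),(294,104)),((172,183),(100,115)))
f=lambda i,p:np.array(p)/4-.375+O[i]   # crop px -> image px
for i in(0,1):
    m=o[i][0];c=plane(m,f(i,D[i]),36)[:2];a,b=[plane(m,f(i,p),36)[:2] for p in L[i]]
    w=lambda v:np.arctan2(v[1],v[0]);print(c,"line",a,b,w(b-a),"from centre",w(b-c),"len",np.linalg.norm(b-a))
print(tri([(o[i][0],f(i,D[i])) for i in(0,1)]))
for y in np.arange(-3,3.2,.4):
    g=r.ik([456,14,60],down(y));p=r.ik([454.4,177.7,80],down(y+1.24));p and g is not None and print(round(y,1),np.round(g[[0,6]] if hasattr(g,'shape') else [g[0],g[6]],2),np.round([p[0],p[6]],2))
E
```

```text
[459.44527822  15.40009838] line [462.15003798  11.72465366] [475.84327912  -1.96953676] -0.7854328244779044 from centre -0.8141643529048243 len 19.365838585687044
[457.85484443  14.62454955] line [462.22131576  11.23066179] [475.64985086  -1.38116504] -0.7540452720189346 from centre -0.7325110290196746 len 18.42237039226553
(array([457.99126192,  15.52735177,  27.69806935]), np.float64(0.13322731487582068))Traceback (most recent call last):
  File "<stdin>", line 11, in <module>
ValueError: The truth value of an array with more than one element is ambiguous. Use a.any() or a.all()
```

The line ends agree between the views to 0.5 mm at z=36, which puts the disc centre at (458.2,15.3) and its yaw at −0.77. It needs turning by 1.25 rad. I pick it and lower it in small steps while monitoring force.

```bash
python3 - <<'E'
from h import *
G=-0.6;P=G+1.25;c=(458.2,15.3);d=np.array([454.4,177.7])
pick(c,18,54,yaw=G,clear=6,N=50)
z0=18+6+20  # TCP at grasp with underside 18
R=down(P);r.move_to([*d,z0-18+110],R);r.movel([*d,z0-18+81],max_speed=80);r.sleep(.2)
f0=np.array(r.get_obs()["ft_force"]);print("q7",r.get_obs()["q"][6])
for u in np.arange(79,54.9,-1.):
    r.movel([*d,z0-18+u],max_speed=25);o=r.get_obs();f=np.array(o["ft_force"])-f0
    if u%4==3 or abs(f[2])>6 or np.hypot(*f[:2])>8: print(u,f.round(1),np.round(o["eef_pos"],1),round(o["width"],1))
    if abs(f[2])>10 or np.hypot(*f[:2])>15: print("stop");break
for n in("scene","side"): cv2.imwrite(f"pics/p_{n}.png",camera(n))
print(u,f.round(1),r.get_obs()["time_s"])
E
```

```text
grip 52.4 51.41600968781859 ft [-0.7  0.3  7.3]
lift 52.3 [-0.8 -0.6 -1. ]
q7 -0.9350934344012054
79.0 [-0.3 -1.  -0.3] [454.3 177.8 105. ] 52.1
75.0 [ 0.3 -1.1 -1.1] [454.4 177.7 100.9] 52.1
71.0 [-1.2 -0.5 -1.6] [454.4 177.7  96.9] 52.4
67.0 [ 0.7 -0.4 -0.5] [454.4 177.7  92.9] 52.0
63.0 [-1.  -0.8 -0.5] [454.4 177.7  88.9] 52.3
59.0 [ 0.5 -0.9 -1. ] [454.4 177.7  84.9] 52.1
55.0 [-1.3 -0.2  9. ] [454.4 177.7  81.8] 52.0
55.0 [-1.3 -0.2  9. ] 53.875
```

It slid down freely and met the collar at 9 N. I release it and look at both the drive and the large disc.

```bash
python3 - <<'E'
from h import *
import pickle
r.open_jaws();p=r.get_obs()["eef_pos"];r.movel([p[0],p[1],p[2]+90],max_speed=120)
o=[];T=[]
for a,b,yaw,g in((430,178,0,(454.4,177.7,73)),(430,15,0,(458,15.3,18)),(456,55,-1.57,(458,15.3,18))):
    r.move_to([a,b,195 if g[2]<50 else 225],down(yaw));r.sleep(.2);m=camera_model("wrist");im=camera("wrist");o.append((m,im))
    x0,y0=proj(m,g).astype(int)-60;print(x0,y0);T.append(cv2.resize(im[y0:y0+120,x0:x0+120],(266,266),interpolation=2))
m=camera_model("side");im=camera("side");x0,y0=proj(m,(454,178,55)).astype(int)-60
T=np.hstack(T);cv2.imwrite("pics/d.png",np.vstack([T,np.hstack([cv2.resize(im[y0:y0+120,x0:x0+120],(266,266),interpolation=2),np.zeros((266,532,3),np.uint8)])]))
pickle.dump(o,open("l.pkl","wb"));print(r.get_obs()["time_s"])
E
```

```text
259 131
261 121
255 105
58.35
```

View pics/d.png

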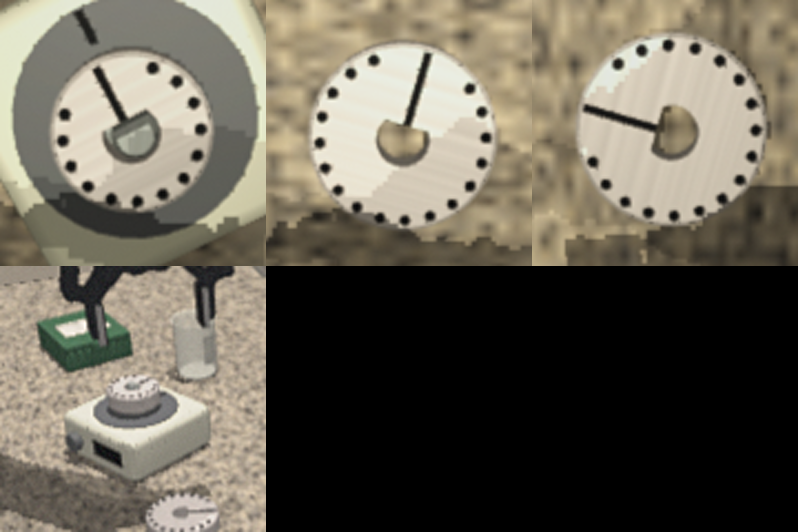

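The middle disc is seated on the shaft with the lines aligned. The large disc's top is centred at about (137.5,133) in tile 2 and (140,130) in tile 3.

```bash
python3 - <<'E'
from h import *
import pickle
o=pickle.load(open("l.pkl","rb"));k=120/266
P=[(o[1][0],(137.5*k+261,133*k+121)),(o[2][0],(140*k+255,130*k+105))]
p=[plane(*q,18)[:2] for q in P];c=np.mean(p,0);print(p,c,tri(P));assert np.linalg.norm(c-[458,15.3])<4
pick(c,0,68,clear=6,N=60)
place((632.7,87),4,68,clear=6)
r.move_to([560,87,240],down(0));r.sleep(.2);m=camera_model("wrist");im=camera("wrist")
x0,y0=proj(m,(632,87,15)).astype(int)-75;y0=max(y0,0);T=cv2.resize(im[y0:y0+150,x0:x0+150],(400,400))
r.move_to([450,-60,300],down(0));r.sleep(.2);sd=camera("side")
cv2.imwrite("pics/f.png",np.hstack([T,cv2.resize(sd[140:380,200:440],(400,400))]));print(r.get_obs()["time_s"])
E
```

```text
[array([458.48901656,  13.97791114]), array([455.72571382,  13.98269398])] [457.10736519  13.98030256] (array([456.25925578,  14.51539427,   7.57815831]), np.float64(0.8599141589426385))Traceback (most recent call last):
  File "<stdin>", line 6, in <module>
  File "h.py", line 30, in pick
    r.open_jaws();r.move_to([*xy,z+70],R);r.movel([*xy,z],max_speed=100)
                                          ~~~~~~~^^^^^^^^^^^^^^^^^^^^^^^
plant.IKError: the arm cannot follow that straight line within its joint ranges
```

```bash
python3 - <<'E'
from h import *
print(np.round(r.get_obs()["q"],2))
for z in (93,60,40,23):
    for y in np.arange(-3,3.1,.6):
        q=r.ik([457.5,14.3,z],down(y))
        if q is not None: print(z,round(y,1),np.round(q,2))
E
```

```text
[-0.28  0.82  0.25  2.2  -0.91  0.23 -0.79]
93 -3.0 [-0.01  0.79 -0.19  2.19  0.69  0.22  0.89]
93 -2.4 [ 0.12  0.82 -0.41  2.18  1.02  0.35  1.16]
93 -1.8 [ 0.46  1.01 -1.05  2.16  1.3   0.87  1.46]
93 -1.2 [-0.26  0.81  0.22  2.2  -0.84  0.21 -2.05]
93 -0.6 [-0.26  0.81  0.22  2.2  -0.84  0.21 -1.45]
93 0.0 [-0.28  0.82  0.25  2.2  -0.91  0.23 -0.79]
93 0.6 [-0.22  0.8   0.15  2.2  -0.64  0.18 -0.45]
93 1.2 [-0.18  0.8   0.08  2.19 -0.38  0.16 -0.12]
93 1.8 [-0.15  0.79  0.02  2.19 -0.1   0.16  0.2 ]
93 2.4 [-0.1   0.79 -0.05  2.19  0.2   0.16  0.5 ]
93 3.0 [-0.06  0.79 -0.12  2.19  0.49  0.19  0.8 ]
60 -3.0 [-0.01  0.87 -0.19  2.19  1.02  0.17  0.56]
60 -2.4 [-0.01  0.87 -0.19  2.19  1.02  0.17  1.16]
60 -1.8 [ 0.24  0.93 -0.62  2.18  1.33  0.5   1.46]
60 -1.2 [ 0.53  1.22 -1.26  2.17  1.43  1.12  1.97]
60 -0.6 [-0.14  0.87  0.02  2.2  -0.17  0.08 -2.13]
60 0.0 [-0.21  0.87  0.12  2.2  -0.94  0.12 -0.77]
60 0.6 [-0.18  0.87  0.08  2.2  -0.69  0.09 -0.41]
60 1.2 [-0.16  0.87  0.05  2.2  -0.44  0.08 -0.07]
60 1.8 [-0.14  0.87  0.01  2.2  -0.13  0.08  0.23]
60 2.4 [-0.12  0.86 -0.02 
[... 456 characters left out ...]
1 -0.19  2.2   1.28  0.16 -1.78]
40 1.8 [-0.01  0.91 -0.19  2.2   1.28  0.16 -1.18]
40 2.4 [-0.01  0.91 -0.19  2.2   1.28  0.16 -0.58]
40 3.0 [-0.01  0.91 -0.19  2.2   1.28  0.16  0.02]
23 -3.0 [ 0.12  0.97 -0.41  2.19  1.5   0.33  0.1 ]
23 -2.4 [ 0.12  0.97 -0.41  2.19  1.5   0.33  0.7 ]
23 -1.8 [ 0.12  0.97 -0.41  2.19  1.5   0.33  1.3 ]
23 -1.2 [-0.01  0.95 -0.19  2.19  1.51  0.16  1.88]
23 -0.6 [-0.01  0.95 -0.19  2.19  1.51  0.16  2.48]
23 0.6 [ 0.12  0.97 -0.41  2.19  1.5   0.33 -2.58]
23 1.2 [ 0.12  0.97 -0.41  2.19  1.5   0.33 -1.98]
23 1.8 [ 0.12  0.97 -0.41  2.19  1.5   0.33 -1.38]
23 2.4 [ 0.12  0.97 -0.41  2.19  1.5   0.33 -0.78]
23 3.0 [ 0.12  0.97 -0.41  2.19  1.5   0.33 -0.18]
```

The default branch runs into joint 6's limit at low z, so I use the branch with q3 = −0.41 at yaw −2.4.

```bash
cat > lg.py <<'E'
from h import *
c=(457.3,14.3);Y=-2.4
r.open_jaws();r.move_to([*c,93],down(Y));print(np.round(r.get_obs()["q"],2))
r.movel([*c,23],max_speed=100);r.gripper_close(60);o=r.get_obs();print("grip",o["width"],o["finger_force"],np.round(o["ft_force"],1))
r.movel([*c,113],max_speed=120);o=r.get_obs();print("lift",o["width"],np.round(o["ft_force"],1))
for y in (Y,Y+3.14159,-3,0,1.5,-1.5):
    try: place((632.7,87),4,68,yaw=y,clear=6);print("placed yaw",y);break
    except r.IKError as e: print(y,e)
r.move_to([560,87,240],down(0));r.sleep(.2);m=camera_model("wrist");im=camera("wrist")
x0,y0=proj(m,(632,87,15)).astype(int)-75;y0=max(y0,0);T=cv2.resize(im[y0:y0+150,x0:x0+150],(400,400))
r.move_to([450,-60,300],down(0));r.sleep(.2);sd=camera("side")
cv2.imwrite("pics/f.png",np.hstack([T,cv2.resize(sd[140:380,200:440],(400,400))]));print(r.get_obs()["time_s"])
E
python3 lg.py
```

```text
[ 0.12  0.82 -0.41  2.18  1.02  0.35  1.15]
grip 65.73072231339222 65.6940615028725 [-0.8 -0.3  7.4]
lift 66.0949737117238 [ 0.4 -0.1 -0.9]
ft [-1.1 -0.4  3.2]
placed yaw -2.4
71.8167
```

View pics/f.png

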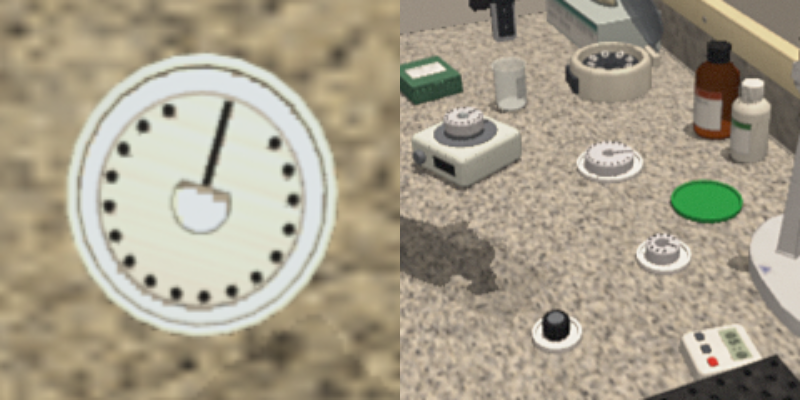

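All four parts lie flat in their places, and the beaker and timer stand where they were, so I hand in.

```bash
python3 -c "
from plant import r
print(r.hand_in())"
```

```text
the job is handed in; nothing more can be done
None
```

I handed the job in at about 72 s of robot time: the last pictures show the knob and the small and large discs flat in their dishes and the middle disc down on the drive's collar with the flats aligned. No verdict came back.

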